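Load the tube rocker by length, set its speed and start it

ROBOT

A 6-joint arm with a two-finger parallel gripper is mounted at the origin on the work surface. World frame = base frame: x ahead of the robot, y to its left, z up, the work surface at z = 0. Lengths are in m, angles in rad, forces in N, time in s.
With the tool pointing down it reaches from about 0.375 to 0.975 m from the base axis. Payload 3.8 kg.
Tool frame: the origin (TCP) lies at the very end of the fingers, on their centre line; the grasp point (between the pads) lies 19 mm behind it; z points along the fingers, y is the line along which they close (so a half turn about z gives the same grasp; the last joint's range is limited). The gripper opens to 85 mm and grips with 20 to 120 N. Pads are 22 mm wide; open, the fingers measure 114 mm over their backs; the gripper's body (76 mm by 85 mm) begins 54 mm behind the grasp point. The pads swing forward as they close: fully open they stand 13 mm farther back than shut.
Start: joints at [1.292, 0.264, 1.604, -0, 1.274, -0.037], TCP at [0.162, 0.655, 0.231] pointing down, gripper open.
Joint ranges: [-2.63, 2.63], [-0.94, 2.18], [0.31, 2.57], [-1.31, 4.45], [0, 2.66], [-2.55, 2.55]. Speed limits (rad/s): [2.57, 2.57, 3.14, 3.14, 3.14, 3.14].

INTERFACE

Orientations are given as a rotation vector (axis times angle).
In Python, from workcell import bot, vision gives the robot as it stands. The module is installed in compiled form; this text tells all that it offers.
- The arm moves only by the tool play_rows, never from a script. Its argument "moves" is a list that holds one entry, the list of rows, each a list of 7 numbers: the turn, a rotation vector about the tool's x, y, z as a fraction of full scale, then the shift along the tool's x, y, z as a fraction of full scale, then the finger opening in mm, from 0 to 85.4. In form: [[[ax, ay, az, x, y, z, jaw], ...]]. A call has 1 to 5 rows; each row shifts and turns the commanded pose from where the row before left it, along the tool's axes as they then stand; what a row does not reach is not made up. Full scale, the value 1, is 0.1 m for a shift and 0.5 rad for a turn. A row lasts 1/12 s, in which the tool goes at most 41.7 mm and 7.16 degrees, less where a joint would pass 70% of its speed; a pose out of reach is approached as far as the arm can. A call with a number of a shift or a turn outside -1 to 1 is refused whole. A call with a gripper value outside its range is refused whole. The fingers move at their own pace and stop on an object; "newtons" is the grip in N (left out, the last holds). Time passes only in rows, so rows that do not move let the fingers close. It gives the time, the measured TCP pose, the force, the opening and the grip force at its end, in the units of the state.
- bot.read_state(): the state, without advancing time (a new reading comes with each control period).
- vision.read_camera(name): name is "scene" or "top"; returns a dict with "image" (420x560x3 uint8, red, green, blue), "depth" (420x560 float32, m along the optical axis (not along the pixel's ray), 0 where there is no reading), "K" (3x3 intrinsics, pixels), "dist" ([k1, k2, p1, p2, k3] as OpenCV has them; the pictures are not rectified), "R" (3x3) and "t" (3): a world point X has camera coordinates R X + t. Camera axes: x right, y down, z forward; pixel columns grow to the right and rows downward; lengths in m; the calibration is good to about 2 mm. A picture is of the moment at which its call begins.
- bot.finish_job(): hands the job in; it is judged then, once.
The state is a dict: "time": time; "q": joint angles; "joint_vel": joint speeds; "joint_torque": joint torques, N m; "tool_pos": TCP position; "tcp_rot": TCP orientation; "wrist_force": force on the tool from outside, world axes, zero at the start; "torque": the same for the moment, N m; "width": opening from 0.0 (shut) to 1.0 (fully open); "grip_force": force on a finger pad.
Only numpy, scipy, OpenCV 4.12 (cv2) and the standard library are available. Lean on these libraries where they do the work, as an engineer would, in place of code of your own. Each camera call takes 0.05 s, during which the arm holds its last target. There are 200 camera calls.

TASK

Finish loading the tube rocker: first lay the two look-alike sample tubes from the blue mat flat into the rows of their own lengths, set down and not dropped, cap either way round, leaving the tube that is already loaded in its row. Then turn the black speed knob until its white pointer lines up with the red index tab and let go, and last press the green start button fully once the rest is done. Leave the other things on the bench alone.

Things in the scene. Friction and masses are not known exactly. Their poses are not given: they have to be found in the camera images.
- tube_short: the short of three look-alike tubes: 100 mm long, loose on the blue mat (3 mm thick). Clear round barrel 26 mm across, square 30 x 30 mm ends that stop rolling: blue cap 24 mm long at +x, white foot 14 mm at -x. Origin: centre of the underside, x along the tube towards the cap, z up. 35 to 95 g. Grip across the barrel at mid length.
- tube_medium: the medium of three look-alike tubes: 130 mm long, already seated in its row at the start, to stay there. Clear round barrel 26 mm across, square 30 x 30 mm ends that stop rolling: blue cap 24 mm long at +x, white foot 14 mm at -x. Origin: centre of the underside, x along the tube towards the cap, z up. 35 to 95 g. Grip across the barrel at mid length.
- tube_long: the long of three look-alike tubes: 160 mm long, loose on the blue mat (3 mm thick). Clear round barrel 26 mm across, square 30 x 30 mm ends that stop rolling: blue cap 24 mm long at +x, white foot 14 mm at -x. Origin: centre of the underside, x along the tube towards the cap, z up. 35 to 95 g. Grip across the barrel at mid length.
- row_short: the short row, a fixed grey cradle on the rocker; origin in the middle of its seat, 87 mm above the bench: the seated short tube's origin is here, lying along the row's x. z up. Rests at both ends 12 mm over the platform; side cheeks and end stops rise 12 mm above the rests, 112 x 38 mm inside. Middle 54 mm open for fingers (3 mm strip on the platform). Rows parallel, 70 mm apart; order varies.
- row_medium: the medium row, a fixed grey cradle on the rocker; origin in the middle of its seat, 87 mm above the bench: the seated medium tube's origin is here, lying along the row's x. z up. Rests at both ends 12 mm over the platform; side cheeks and end stops rise 12 mm above the rests, 142 x 38 mm inside. Middle 84 mm open for fingers (3 mm strip on the platform). Rows parallel, 70 mm apart; order varies.
- row_long: the long row, a fixed grey cradle on the rocker; origin in the middle of its seat, 87 mm above the bench: the seated long tube's origin is here, lying along the row's x. z up. Rests at both ends 12 mm over the platform; side cheeks and end stops rise 12 mm above the rests, 172 x 38 mm inside. Middle 114 mm open for fingers (3 mm strip on the platform). Rows parallel, 70 mm apart; order varies.
- speed_knob (a joint): turn of the rocker's black speed knob, rad, 0 to 4.712, growing clockwise seen from above; starts between 0.2 and 1.0. Stays where it is left (friction 0.06 N m). It always has to be turned clockwise, by 0.6 to 2.7 rad, to reach the index (a large turn may need two grasps).
- knob_grip (a point): on the knob's vertical axis at the height to grip, 99 mm above the bench. The knob: round skirt 68 mm in diameter with a bar grip on top, 64 mm long, 16 mm wide, from 73 to 107 mm above the bench. Site x runs along the bar towards the end with the white pointer line; z up.
- knob_pointer (a point): point that turns with the knob, 42 mm from its axis straight out from the white pointer line on the bar (over the ring of the red index).
- index_mark (a point): the red index tab (14 x 7 mm, flat on the console) at the edge of the knob's white ring, 42 mm from the knob's axis; fixed. Setting is right when knob_pointer is straight above it, horizontally within 5 mm (0.12 rad of turn).
- start (a joint): travel of the green start button, m: 0 up, 0.008 fully down (spring, 5 N when fully down); counts as pressed beyond 0.004.
- start_top (a point): centre of the top of the green start button (36 mm in diameter, 82 mm above the bench), pressed straight down.
- rocker: the bench tube rocker, fixed; white housing 240 (x) x 350 (y) mm with a platform carrying the three rows; origin on the bench, 10 mm in y from the middle of the housing. Its console, 58 mm high, with knob (at x -45, y -110 mm) and start button (at x 75, y -110 mm), is on the -y side; platform centre at y 70 mm, rows at y 0, 70 and 140 mm, x 0.
- bottle_a: bystander, loose: small jar, 60 mm wide, 100 mm high, blue cap; origin under its middle; leave alone
- bottle_b: bystander, loose: small jar, 68 mm wide, 120 mm high, blue cap; origin under its middle; leave alone
- slide_box: bystander, loose: flat black box 100 x 140 x 12 mm; origin under its middle; leave alone
- well_plate: bystander, loose: white well plate 86 x 127 x 14 mm; origin under its middle; leave alone
- marker: bystander, loose: white marker pen 140 mm long with a red cap; origin under its middle; leave alone
- calculator: bystander, loose: black calculator 130 x 75 x 14 mm; origin under its middle; leave alone
- tube_short_center (a point): centre of the short tube, on the barrel's axis at mid length; 102 mm above the bench when the tube is seated in a row
- tube_medium_center (a point): centre of the medium tube, on the barrel's axis at mid length; 102 mm above the bench when the tube is seated in a row
- tube_long_center (a point): centre of the long tube, on the barrel's axis at mid length; 102 mm above the bench when the tube is seated in a row
Mind the look-alikes: they are no part of the job. What is shaped like the tube_short but orange is not meant.

How it is judged:
On the way, in this order (a step that is already met when the one before it is completed fails the run):
1. all three tubes (one was there at the start) lie released in the rows of their own lengths (horizontal distance between tube_short_center and row_short below 0.012 m and angle between the x axis of tube_short and the x axis of row_short, either way round below 0.12 rad and height (world z) of tube_short_center between 0.096 and 0.108 m and contact force between each of tube_short, tube_medium, tube_long and the fingers below 0.05 N and horizontal distance between tube_medium_center and row_medium below 0.012 m and angle between the x axis of tube_medium and the x axis of row_medium, either way round below 0.12 rad and height (world z) of tube_medium_center between 0.096 and 0.108 m and horizontal distance between tube_long_center and row_long below 0.012 m and angle between the x axis of tube_long and the x axis of row_long, either way round below 0.12 rad and height (world z) of tube_long_center between 0.096 and 0.108 m), for 0.2 s.
2. the knob's pointer is at the red index and the knob is let go (horizontal distance between knob_pointer and index_mark below 0.005 m and velocity of joint speed_knob between -0.1 and 0.1 rad/s and contact force between speed_knob and the fingers below 0.05 N), for 0.2 s.
3. the start button is pressed, beyond 4 mm of its 8 mm (value of joint start above 0.004 m), for 0.05 s.
At the end, for the whole second after the job is handed in: Each tube lies released, at rest, in the row of its length: within 12 mm of the seat's middle, 0.12 rad of its line (either way round), centre 96 to 108 mm above the bench. Knob pointer within 5 mm horizontally of the red index. Start button pressed after that and up again (all of step 1 and linear speed of each of tube_short, tube_medium, tube_long below 0.02 m/s and horizontal distance between knob_pointer and index_mark below 0.005 m and value of joint start below 0.002 m); the robot touches nothing.
It fails at once if a tube is dropped: it is out of the fingers in the air, its centre more than 23 mm above where it would lie seated ((height (world z) of tube_short_center above 0.125 m and contact force between tube_short and the fingers below 0.05 N) or (height (world z) of tube_medium_center above 0.125 m and contact force between tube_medium and the fingers below 0.05 N) or (height (world z) of tube_long_center above 0.125 m and contact force between tube_long and the fingers below 0.05 N)).
It fails at once if the start button is pressed before the tubes are loaded or the knob is set (value of joint start above 0.003 m and not (horizontal distance between knob_pointer and index_mark below 0.005 m and horizontal distance between tube_short_center and row_short below 0.012 m and angle between the x axis of tube_short and the x axis of row_short, either way round below 0.12 rad and height (world z) of tube_short_center between 0.096 and 0.108 m and horizontal distance between tube_medium_center and row_medium below 0.012 m and angle between the x axis of tube_medium and the x axis of row_medium, either way round below 0.12 rad and height (world z) of tube_medium_center between 0.096 and 0.108 m and horizontal distance between tube_long_center and row_long below 0.012 m and angle between the x axis of tube_long and the x axis of row_long, either way round below 0.12 rad and height (world z) of tube_long_center between 0.096 and 0.108 m)).
It fails at once if a bystander is moved by more than 25 mm (distance of any of bottle_a, bottle_b, slide_box, well_plate, marker, calculator from where it was at the start of the episode above 0.025 m).
It also fails if it takes over 72 s, if anything falls off the work surface, if the arm or the gripper's body presses on something with over 40 N, if the wrist force passes 120 N, or if a joint passes its speed limit or range.

## Working session

There is one attempt and no reset: what is moved stays moved. The work goes in short steps, Python scripts to look and compute and a tool call to move; the robot and the scene stay as the last step left them, time stands still between calls to the robot, and variables do not carry over. Pictures are saved under pics/ and viewed, at most 10 in all, crops included, and the job is handed in when it is done.

Besides the shell and the picture viewer there is one more tool, called after "Emit:" as name(argument=value, ...) on one line, values as JSON. play_rows: Moves the arm, as the interface text tells. Its arguments: {"type":"object","properties":{"moves":{"type":"array","items":{"type":"array","items":{"type":"array","items":{"type":"number"}}}},"newtons":{"type":"number"}},"required":["moves"]}

```bash
mkdir -p pics; cat > h.py <<'E'
import numpy as np, cv2
from scipy.spatial.transform import Rotation as Ro
from workcell import bot, vision
def cam(n):
    c=vision.read_camera(n); np.savez(f'{n}.npz',**{k:np.array(v) for k,v in c.items()}); return c
def load(n): return dict(np.load(f'{n}.npz'))
def save(img,name,s=1): cv2.imwrite('pics/'+name,cv2.cvtColor(cv2.resize(img,None,fx=s,fy=s,interpolation=cv2.INTER_CUBIC),cv2.COLOR_RGB2BGR))
def ray(c,uv):
    p=cv2.undistortPoints(np.array(uv,float).reshape(-1,1,2),c['K'],c['dist']).reshape(-1,2)
    return np.c_[p,np.ones(len(p))]
def onz(c,uv,z):
    d=ray(c,uv)@c['R']; o=-c['R'].T@c['t']
    return o+d*((z-o[2])/d[:,2])[:,None]
def world(c):
    h,w=c['depth'].shape; u,v=np.meshgrid(np.arange(w),np.arange(h))
    r=ray(c,np.stack([u,v],-1).reshape(-1,2))*c['depth'].reshape(-1,1)
    return ((r-c['t'])@c['R']).reshape(h,w,3)
def proj(c,X):
    return cv2.projectPoints(np.array(X,float).reshape(-1,3),cv2.Rodrigues(c['R'])[0],c['t'],c['K'],c['dist'])[0].reshape(-1,2)
E
python3 - <<'E'
from h import *
for n in('top','scene'):
    c=cam(n); save(c['image'],n+'0.png',1.4); print(n,-c['R'].T@c['t'],c['R'].round(2).tolist())
print(bot.read_state())
E
```

```text
top [0.45373252 0.03443425 1.31811901] [[0.01, -1.0, -0.01], [-1.0, -0.01, -0.06], [0.06, 0.01, -1.0]]
scene [1.28267253 0.52301589 1.37297114] [[-0.55, 0.83, 0.02], [0.68, 0.46, -0.57], [-0.48, -0.3, -0.82]]
{'time': 0.1, 'q': array([ 1.29208548e+00,  2.64675744e-01,  1.60524296e+00, -3.63824647e-05,
        1.27371718e+00, -3.68891575e-02]), 'joint_vel': array([ 0.00040069, -0.00088268, -0.00294997,  0.00097292,  0.00101611,
       -0.00083211]), 'joint_torque': array([-3.45223334e-04, -5.16702855e+01, -3.68592417e+01, -1.01191242e-04,
        6.31898802e-03,  1.04962439e-07]), 'tool_pos': array([0.16146592, 0.65471543, 0.23008495]), 'tcp_rot': array([-0.37887633, -3.11837225,  0.00317791]), 'wrist_force': array([ 0.84737877, -0.70611244,  0.79282456]), 'torque': array([ 0.00260816, -0.00449134, -0.03907533]), 'grip_force': 0.0, 'width': 0.9979666855520233}
```

View pics/top0.png

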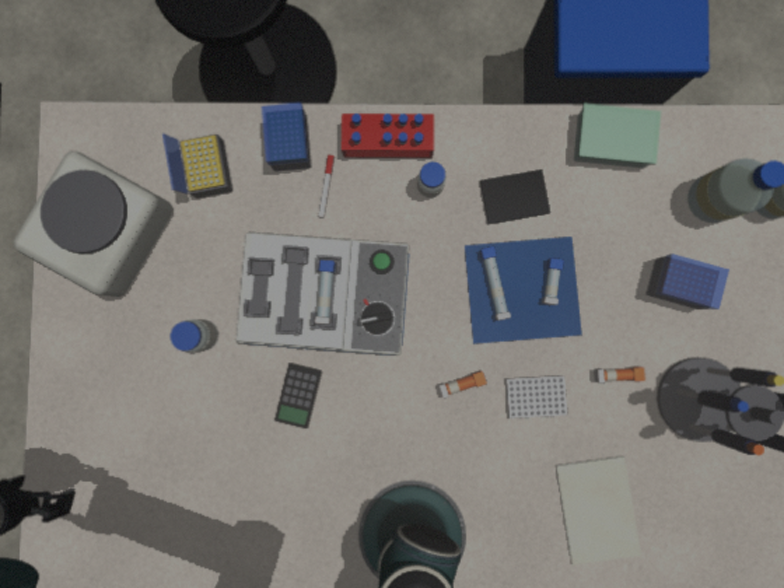

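View pics/scene0.png

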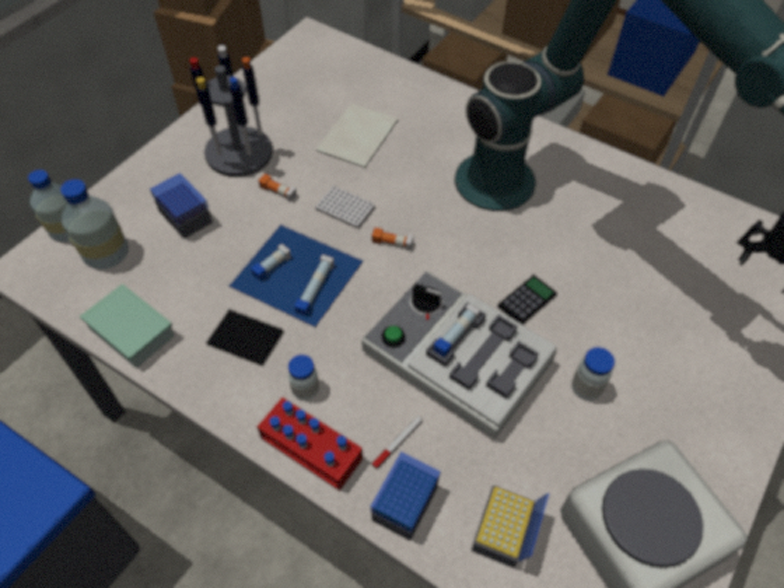

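Top view (shown at 1.4×): long tube at (496,284), short tube at (553,282), and a medium tube seated at (325,292). The empty rows are short (259,287) and long (292,290). The knob is at (377,318) with its pointer to the left, the red index is at (365,301), and the button is at (381,261).
Look-alikes: the orange tubes at (462,384) and (620,375) are not meant, and the medium tube stays. I choose the two blue-capped tubes on the mat.

```bash
python3 - <<'E'
from h import *
c=load('top'); W=world(c); im=c['image']
s=np.zeros((420,560),bool)
def rect(mask,name,minA=15):
    n,l,st,ce=cv2.connectedComponentsWithStats(mask.astype(np.uint8))
    for i in range(1,n):
        if st[i,4]<minA: continue
        P=W[l==i]; r=cv2.minAreaRect((P[:,:2]*1000).astype(np.float32))
        print(name,(ce[i]*1.4).round(),st[i,4],'rect',np.round(r[0],1),np.round(r[1],1),round(r[2],1),'z',np.percentile(P[:,2],[5,50,95]).round(4))
Z=W[...,2]
m=s.copy(); m[165:245,330:418]=1
print('mat z',np.median(Z[m])); rect(m&(Z>.014)&(Z<.06),'tube')
m=s.copy(); m[160:260,165:300]=1
rect(m&(Z>.04),'housing'); rect(m&(Z>.066),'plat+'); rect(m&(Z>.0835),'rows')
hsv=cv2.cvtColor(im,cv2.COLOR_RGB2HSV).astype(int)
red=m&((hsv[...,0]<8)|(hsv[...,0]>172))&(hsv[...,1]>110)&(hsv[...,2]>60)
rect(red,'red',2)
g=m&(hsv[...,0]>40)&(hsv[...,0]<85)&(hsv[...,1]>90); rect(g,'green')
crop=np.hstack([im[160:260,330:420],im[160:260,165:300]]); save(crop,'crop0.png',3.5)
sc=load('scene'); 
E
```

```text
mat z 0.002789853388750028
tube [495. 283.] 475 rect [ 547.6 -177.3] [159.5  30.5] 13.4 z [0.0208 0.0294 0.0352]
tube [552. 281.] 319 rect [ 552.4 -302.3] [30.6 99.8] 82.0 z [0.0202 0.0301 0.0356]
housing [323. 293.] 9416 rect [521.1 192.9] [348.8 240.1] 86.2 z [0.0562 0.0743 0.1074]
plat+ [294. 290.] 5941 rect [521.4 198.9] [337.  229.6] 86.3 z [0.0713 0.0764 0.1122]
plat+ [381. 261.] 228 rect [537.2  46.1] [161.   49.5] 25.1 z [0.0675 0.0773 0.0839]
plat+ [377. 318.] 420 rect [466.4  78.4] [67.9 65. ] 2.1 z [0.0688 0.0744 0.1091]
rows [295. 254.] 212 rect [544.  148.1] [286.1  49.4] 61.3 z [0.0845 0.0896 0.1009]
rows [325. 292.] 680 rect [516.4 120.3] [179.5 151.9] 86.3 z [0.0867 0.1106 0.1186]
rows [260. 265.] 195 rect [528.2 186.8] [336.3  43.8] 71.4 z [0.0845 0.0898 0.1025]
rows [257. 308.] 204 rect [476. 193.] [319.5  33.5] 85.9 z [0.0844 0.0905 0.1013]
rows [376. 317.] 127 rect [468.3  77.7] [15.8 63.8] 12.4 z [0.1013 0.1062 0.1109]
rows [289. 325.] 202 rect [444.9 159.7] [249.   33.7] 86.3 z [0.0841 0.0894 0.1009]
red [365. 301.] 7 rect [501.9 103.2] [10.8  3.9] 28.2 z [0.0583 0.0612 0.0645]
green [381. 260.] 94 rect [587.9  70.9] [29.5 29.3] 49.1 z [0.0787 0.0817 0.0845]
```

View pics/crop0.png

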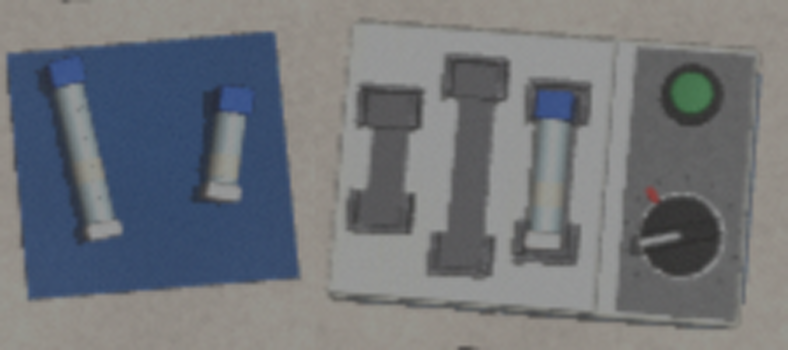

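The crop confirms the choice: two clear, blue-capped tubes on the mat. The knob pointer is about 1.15 rad counter-clockwise of the red tab. Next I refine the rocker pose and write a planner.

```bash
cat >> h.py <<'E'
def pose():
    s=bot.read_state(); R=Ro.from_rotvec(s['tcp_rot']); y=R.apply([0,1,0]); return s,R,np.arctan2(y[1],y[0])
def down(yaw): # tool y at yaw, z down
    y=np.array([np.cos(yaw),np.sin(yaw),0]); z=np.array([0,0,-1.]); return Ro.from_matrix(np.c_[np.cross(y,z),y,z])
def plan(p,yaw,way=None):
    """tool-frame rows from here to TCP p, tool y at yaw (mod pi, nearest)"""
    s,R,y0=pose(); p=np.array(p,float)
    T=down(yaw); r=(R.inv()*T).as_rotvec()
    d=p-s['tool_pos']; n=int(np.ceil(max(np.linalg.norm(d)/.0405,np.linalg.norm(r)/.12,1)))
    print('at',s['tool_pos'].round(4),'yaw',round(y0,3),'q6',round(s['q'][5],2),'w',round(s['width'],3),'n',n,'F',np.round(s['wrist_force'],1))
    for i in range(n):
        Ri=R*Ro.from_rotvec(r*i/n); print(np.r_[r/n/.5,Ri.inv().apply(d/n)/.1].round(3).tolist())
E
python3 - <<'E'
from h import *
c=load('top'); im=c['image'].astype(int); W=world(c)
hsv=cv2.cvtColor(c['image'],cv2.COLOR_RGB2HSV).astype(int)
m=np.zeros((420,560),bool); m[172:242,172:222]=1
k=(m&(hsv[...,2]<115)).astype(np.uint8)
n,l,st,ce=cv2.connectedComponentsWithStats(k)
for i in range(1,n):
    if st[i,4]<60: continue
    v,u=np.nonzero(l==i); P=onz(c,np.c_[u,v],.085)[:,:2]*1000
    r=cv2.minAreaRect(P.astype(np.float32)); print(st[i,4],ce[i]*1.4,'mean',P.mean(0).round(1),np.round(r[0],1),np.round(r[1],1),round(r[2],1))
g=(hsv[...,0]>40)&(hsv[...,0]<85)&(hsv[...,1]>90); g[:,:260]=0;g[:,285:]=0;g[:175]=0;g[200:]=0
v,u=np.nonzero(g); print('btn',onz(c,[[u.mean(),v.mean()]],.082))
plan([.45,.42,.24],1.6)
E
```

```text
879 [292.27189989 289.82866894] mean [524.3 254.7] [524.6 256. ] [ 55.8 185.5] 86.2
654 [258.77522936 287.43455657] mean [528.6 324.6] [529.  325.4] [ 55.9 124.6] 86.7
btn [[0.58793665 0.07056739 0.082     ]]
at [0.1615 0.6547 0.2301] yaw 1.329 q6 -0.04 w 0.998 n 10 F [ 0.8 -0.7  0.8]
[-0.0, -0.0, -0.054, -0.336, -0.159, -0.01]
[-0.0, -0.0, -0.054, -0.332, -0.168, -0.01]
[-0.0, -0.0, -0.054, -0.327, -0.177, -0.01]
[-0.0, -0.0, -0.054, -0.322, -0.186, -0.01]
[-0.0, -0.0, -0.054, -0.317, -0.194, -0.01]
[-0.0, -0.0, -0.054, -0.312, -0.203, -0.01]
[-0.0, -0.0, -0.054, -0.306, -0.211, -0.01]
[-0.0, -0.0, -0.054, -0.3, -0.219, -0.01]
[-0.0, -0.0, -0.054, -0.294, -0.227, -0.01]
[-0.0, -0.0, -0.054, -0.288, -0.235, -0.01]
```

Emit:
play_rows(moves=[[[0, 0, 0, -0.26, -0.31, 0, 85], [0, 0, 0, -0.26, -0.31, 0, 85], [0, 0, 0, -0.26, -0.31, 0, 85], [0, 0, 0, -0.26, -0.31, 0, 85], [0, 0, 0, -0.26, -0.31, 0, 85]]], newtons=30)

```text
time: 0.52
tool_pos: [0.2509, 0.4717, 0.2305]
tcp_rot: [-0.378, -3.119, 0.002]
wrist_force: [0.8, -0.1, 0.4]
width: 0.994
grip_force: 0.0
```

Emit:
play_rows(moves=[[[0, 0, 0, -0.26, -0.31, 0, 85], [0, 0, 0, -0.26, -0.31, 0, 85], [0, 0, 0, -0.26, -0.31, 0, 85], [0, 0, 0, -0.26, -0.31, 0, 85], [0, 0, 0, -0.26, -0.31, 0, 85]]])

```text
time: 0.93
tool_pos: [0.3399, 0.2901, 0.231]
tcp_rot: [-0.378, -3.119, 0.0]
wrist_force: [1.6, 0.9, 0.9]
width: 0.993
grip_force: 0.0
```

```bash
python3 -c "
from h import *
plan([.5476,-.1773,.16],1.805)"
```

```text
at [0.3399 0.2901 0.231 ] yaw 1.33 q6 -0.68 w 0.993 n 13 F [1.6 0.9 0.9]
[-0.0, -0.0, -0.073, -0.241, -0.311, 0.055]
[-0.0, -0.0, -0.073, -0.23, -0.32, 0.055]
[-0.0, -0.0, -0.073, -0.218, -0.328, 0.055]
[-0.0, -0.0, -0.073, -0.206, -0.336, 0.055]
[-0.0, -0.0, -0.073, -0.193, -0.343, 0.055]
[-0.0, -0.0, -0.073, -0.18, -0.35, 0.055]
[-0.0, -0.0, -0.073, -0.168, -0.356, 0.055]
[-0.0, -0.0, -0.073, -0.154, -0.362, 0.055]
[-0.0, -0.0, -0.073, -0.141, -0.367, 0.055]
[-0.0, -0.0, -0.073, -0.128, -0.372, 0.055]
[-0.0, -0.0, -0.073, -0.114, -0.377, 0.055]
[-0.0, -0.0, -0.073, -0.1, -0.381, 0.055]
[-0.0, -0.0, -0.073, -0.086, -0.384, 0.055]
```

Emit:
play_rows(moves=[[[0, 0, -0.073, -0.24, -0.31, 0.02, 85], [0, 0, -0.073, -0.23, -0.32, 0.02, 85], [0, 0, -0.073, -0.22, -0.33, 0.02, 85], [0, 0, -0.073, -0.21, -0.335, 0.02, 85], [0, 0, -0.073, -0.19, -0.34, 0.02, 85]]])

```text
time: 1.35
tool_pos: [0.42, 0.1104, 0.221]
tcp_rot: [0.09, 3.14, 0.0]
wrist_force: [1.2, 0.4, 0.3]
width: 0.996
grip_force: 0.0
```

Emit:
play_rows(moves=[[[0, 0, -0.073, -0.18, -0.35, 0.07, 85], [0, 0, -0.073, -0.17, -0.355, 0.07, 85], [0, 0, -0.073, -0.155, -0.36, 0.07, 85], [0, 0, -0.073, -0.14, -0.365, 0.07, 85], [0, 0, -0.073, -0.13, -0.37, 0.07, 85]]])

```text
time: 1.77
tool_pos: [0.4999, -0.0687, 0.1856]
tcp_rot: [0.195, -3.135, -0.0]
wrist_force: [0.5, 1.2, 0.1]
width: 0.997
grip_force: 0.0
```

Emit:
play_rows(moves=[[[0, 0, -0.073, -0.115, -0.375, 0.09, 85], [0, 0, -0.073, -0.1, -0.38, 0.09, 85], [0, 0, -0.073, -0.085, -0.385, 0.09, 85], [0, 0, 0, 0, 0, 0, 85], [0, 0, 0, 0, 0, 0, 85]]])

```text
time: 2.18
tool_pos: [0.5472, -0.1761, 0.1576]
tcp_rot: [0.359, -3.118, -0.002]
wrist_force: [-0.5, 0.9, -0.1]
width: 0.998
grip_force: 0.0
```

```bash
python3 -c "
from h import *
plan([.5476,-.1773,.07],1.805)"
```

```text
at [ 0.5472 -0.1761  0.1576] yaw 1.8 q6 -2.15 w 0.998 n 3 F [-0.5  0.9 -0.1]
[0.001, -0.002, -0.003, -0.001, -0.005, 0.292]
[0.001, -0.002, -0.003, -0.001, -0.004, 0.292]
[0.001, -0.002, -0.003, -0.001, -0.004, 0.292]
```

Emit:
play_rows(moves=[[[0, 0, -0.01, 0, -0.012, 0.38, 80], [0, 0, 0, 0, 0, 0.38, 70], [0, 0, 0, 0, 0, 0.38, 60], [0, 0, 0, 0, 0, 0.26, 60], [0, 0, 0, 0, 0, 0.1, 60]]])

```text
time: 2.6
tool_pos: [0.5436, -0.1729, 0.0049]
tcp_rot: [0.373, -3.112, -0.006]
wrist_force: [-1.6, 0.3, -0.6]
width: 0.706
grip_force: 0.0
```

Emit:
play_rows(moves=[[[0, 0, 0, 0, 0, 0, 15], [0, 0, 0, 0, 0, 0, 15], [0, 0, 0, 0, 0, 0, 15], [0, 0, 0, 0, 0, 0, 15], [0, 0, 0, 0, 0, 0, 15]]], newtons=35)

```text
time: 3.02
tool_pos: [0.55, -0.1763, 0.0118]
tcp_rot: [-0.372, 3.115, -0.003]
wrist_force: [-0.3, 0.9, 4.3]
width: 0.285
grip_force: 35.3
```

Emit:
play_rows(moves=[[[0, 0, 0, 0, 0, -0.2, 15], [0, 0, 0, 0, 0, -0.4, 15], [0, 0, 0, 0, 0, -0.4, 15], [0, 0, 0, 0, 0, -0.4, 15], [0, 0, 0, 0, 0, -0.4, 15]]])

```text
time: 3.43
tool_pos: [0.5479, -0.1758, 0.1922]
tcp_rot: [-0.372, 3.118, -0.001]
wrist_force: [1.2, -0.9, -1.3]
width: 0.29
grip_force: 34.9
```

```bash
python3 -c "
from h import *
plan([.5245,.2552,.19],1.504)"
```

```text
at [ 0.5479 -0.1758  0.1922] yaw 1.808 q6 -2.16 w 0.29 n 11 F [ 1.2 -0.9 -1.3]
[-0.0, 0.0, 0.055, -0.071, 0.386, 0.002]
[-0.0, 0.0, 0.055, -0.061, 0.388, 0.002]
[-0.0, 0.0, 0.055, -0.05, 0.389, 0.002]
[-0.0, 0.0, 0.055, -0.039, 0.39, 0.002]
[-0.0, 0.0, 0.055, -0.028, 0.391, 0.002]
[-0.0, 0.0, 0.055, -0.018, 0.392, 0.002]
[-0.0, 0.0, 0.055, -0.007, 0.392, 0.002]
[-0.0, 0.0, 0.055, 0.004, 0.392, 0.002]
[-0.0, 0.0, 0.055, 0.015, 0.392, 0.002]
[-0.0, 0.0, 0.055, 0.026, 0.392, 0.002]
[-0.0, 0.0, 0.055, 0.037, 0.391, 0.002]
```

Emit:
play_rows(moves=[[[0, 0, 0.055, -0.07, 0.385, 0, 15], [0, 0, 0.055, -0.06, 0.39, 0, 15], [0, 0, 0.055, -0.05, 0.39, 0, 15], [0, 0, 0.055, -0.04, 0.39, 0, 15], [0, 0, 0.055, -0.03, 0.39, 0, 15]]])

```text
time: 3.85
tool_pos: [0.5372, 0.0216, 0.1908]
tcp_rot: [-0.154, 3.135, -0.0]
wrist_force: [0.4, 0.8, -1.0]
width: 0.292
grip_force: 34.9
```

Emit:
play_rows(moves=[[[0, 0, 0.055, -0.02, 0.39, 0, 15], [0, 0, 0.055, -0.01, 0.39, 0, 15], [0, 0, 0.055, 0, 0.39, 0, 15], [0, 0, 0.055, 0.015, 0.39, 0, 15], [0, 0, 0.055, 0.025, 0.39, 0, 15]]])

```text
time: 4.27
tool_pos: [0.5273, 0.2171, 0.1907]
tcp_rot: [0.061, 3.139, 0.001]
wrist_force: [0.8, 0.6, 0.1]
width: 0.283
grip_force: 34.9
```

Emit:
play_rows(moves=[[[0, 0, 0.055, 0.035, 0.39, 0, 15], [0, 0, 0, 0, 0, 0, 15], [0, 0, 0, 0, 0, 0, 15], [0, 0, 0, 0, 0, 0, 15]]])

```text
time: 4.6
tool_pos: [0.5254, 0.2541, 0.1899]
tcp_rot: [0.1, 3.139, -0.001]
wrist_force: [-0.3, -0.6, -0.6]
width: 0.287
grip_force: 34.9
```

```bash
python3 - <<'E'
from h import *
plan([.5245,.2552,.15],1.504)
c=cam('top'); 
s=cam('scene'); 
W=world(c); Z=W[...,2]
a=c['image'][165:255,160:250]; b=s['image'][180:340,230:430]
save(np.hstack([cv2.resize(a,(400,400)),cv2.resize(b,(400,400))]),'l1.png')
# cap and foot centroids of the held tube in top view
for k,z in((1,.2),):
    m=np.zeros(Z.shape,bool); m[165:255,185:235]=1
    m&=(Z>.18)&(Z<.235)
    hsv=cv2.cvtColor(c['image'],cv2.COLOR_RGB2HSV)
    bl=m&(abs(hsv[...,0].astype(int)-112)<15)&(hsv[...,1]>130)
    print('cap',bl.sum(),np.median(W[bl],0).round(4))
    ys,xs=np.nonzero(m); P=W[m]; print(len(P),cv2.minAreaRect((P[:,:2]*1000).astype(np.float32)))
E
```

```text
at [0.5254 0.2541 0.1899] yaw 1.507 q6 -1.1 w 0.287 n 1 F [-0.3 -0.6 -0.6]
[-0.001, 0.002, 0.006, 0.01, 0.011, 0.399]
cap 51 [0.5911 0.2457 0.2111]
221 ((522.1875, 247.8711395263672), (36.77369689941406, 160.28567504882812), 84.49286651611328)
```

View pics/l1.png

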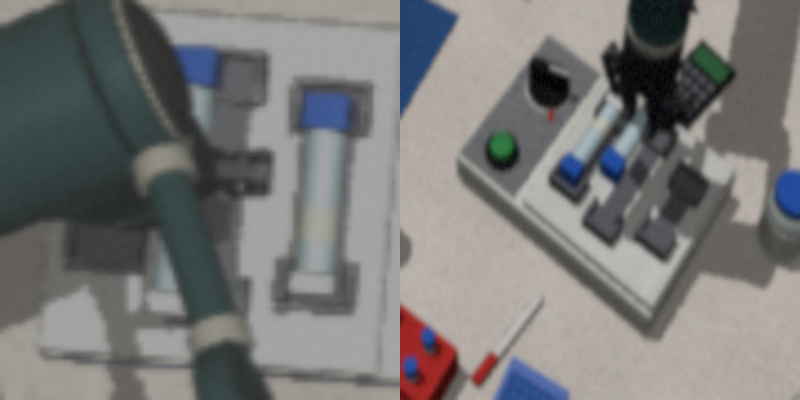

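The held tube is level over the long row, with its cap at crop pixel (200,65) in the top view and partly hidden by the arm. I cross-check the offset in the scene view.

```bash
python3 - <<'E'
from h import *
for n in('scene','top'):
    c=load(n); W=world(c)
    hsv=cv2.cvtColor(c['image'],cv2.COLOR_RGB2HSV).astype(int)
    bl=(abs(hsv[...,0]-112)<15)&(hsv[...,1]>130)&(W[...,2]>.07)
    bl&=(abs(W[...,0]-.57)<.08)&(abs(W[...,1]-.21)<.12)
    nn,l,st,ce=cv2.connectedComponentsWithStats(bl.astype(np.uint8))
    for i in range(1,nn):
        if st[i,4]<10: continue
        P=W[l==i]; top=P[P[:,2]>np.percentile(P[:,2],90)-.008]
        print(n,ce[i],st[i,4],'top z',np.median(top[:,2]),'x',np.percentile(top[:,0],[3,50,97]).round(4),'y',np.percentile(top[:,1],[3,50,97]).round(4))
E
```

```text
scene [335.66666667 245.08333333] 108 top z 0.210359833644919 x [0.583  0.5933 0.6023] y [0.2381 0.2506 0.2649]
scene [315.39583333 247.60416667] 96 top z 0.115312978757558 x [0.5658 0.577  0.5855] y [0.1725 0.1854 0.1979]
top [204.21153846 178.98076923] 52 top z 0.21112532629056147 x [0.5801 0.591  0.5986] y [0.2362 0.2447 0.2556]
top [232.91666667 189.48333333] 60 top z 0.11716592806728471 x [0.5648 0.572  0.5827] y [0.1693 0.181  0.1925]
```

Emit:
play_rows(moves=[[[0, 0, 0.006, 0.01, 0.02, 0.3, 15], [0, 0, 0, 0, 0, 0.3, 15], [0, 0, 0, 0, 0, 0.15, 15], [0, 0, 0, 0, 0, 0, 15], [0, 0, 0, 0, 0, 0, 15]]])

```text
time: 5.12
tool_pos: [0.524, 0.2545, 0.1135]
tcp_rot: [-0.109, -3.138, 0.002]
wrist_force: [0.4, 0.6, -0.8]
width: 0.286
grip_force: 34.9
```

```bash
python3 - <<'E'
from h import *
plan([.526,.2562,.0965],1.504)
s=cam('scene');c=cam('top')
a=c['image'][165:255,160:250]; b=s['image'][215:305,280:400]
save(np.hstack([cv2.resize(a,(400,400)),cv2.resize(b,(400,300))[:300].repeat(1,0) if 0 else cv2.resize(b,(400,400))]),'l2.png')
E
```

```text
at [0.524  0.2545 0.1135] yaw 1.501 q6 -1.09 w 0.286 n 1 F [ 0.4  0.6 -0.8]
[-0.003, -0.004, -0.006, -0.019, 0.018, 0.17]
```

View pics/l2.png

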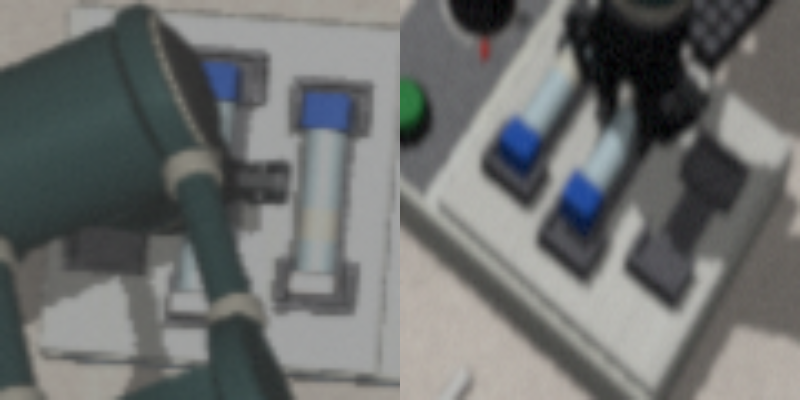

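The tube hangs just over the long row, its cap inside the dark cradle outline at crop pixel (222,80). I lower it.

Emit:
play_rows(moves=[[[0, 0, -0.006, -0.01, 0.016, 0.02, 15], [0, 0, 0, 0, 0, 0.05, 15], [0, 0, 0, 0, 0, 0.05, 15], [0, 0, 0, 0, 0, 0.03, 15], [0, 0, 0, 0, 0, 0.02, 15]]])

```text
time: 5.63
tool_pos: [0.5259, 0.2577, 0.0973]
tcp_rot: [0.101, 3.139, -0.0]
wrist_force: [-0.6, -0.6, 3.9]
width: 0.284
grip_force: 35.8
```

Emit:
play_rows(moves=[[[0, 0, 0, 0, 0, 0.0, 15]]])

```text
time: 5.72
tool_pos: [0.5256, 0.2577, 0.0969]
tcp_rot: [0.101, 3.14, -0.001]
wrist_force: [0.2, -1.0, 2.5]
width: 0.292
grip_force: 35.6
```

Emit:
play_rows(moves=[[[0, 0, 0, 0, 0, 0, 30], [0, 0, 0, 0, 0, 0, 40], [0, 0, 0, 0, 0, 0, 50], [0, 0, 0, 0, 0, 0, 50], [0, 0, 0, 0, 0, 0, 50]]])

```text
time: 6.13
tool_pos: [0.5254, 0.2578, 0.0971]
tcp_rot: [-0.102, -3.139, 0.0]
wrist_force: [-1.0, 0.1, -0.5]
width: 0.589
grip_force: 0.0
```

Emit:
play_rows(moves=[[[0, 0, 0, 0, 0, -0.2, 50], [0, 0, 0, 0, 0, -0.3, 50], [0, 0, 0, 0, 0, -0.4, 60], [0, 0, 0, 0, 0, 0, 70], [0, 0, 0, 0, 0, 0, 80]]])

```text
time: 6.55
tool_pos: [0.528, 0.2589, 0.1912]
tcp_rot: [0.102, 3.133, 0.005]
wrist_force: [-0.3, -0.1, -1.2]
width: 0.925
grip_force: 0.0
```

```bash
python3 - <<'E'
from h import *
plan([.5524,-.3023,.16],1.431)
E
```

```text
at [0.528  0.2589 0.1912] yaw 1.506 q6 -1.09 w 0.925 n 14 F [-0.3 -0.1 -1.2]
[0.001, 0.001, 0.011, -0.043, -0.399, 0.021]
[0.001, 0.001, 0.011, -0.045, -0.399, 0.021]
[0.001, 0.001, 0.011, -0.048, -0.398, 0.021]
[0.001, 0.001, 0.011, -0.05, -0.398, 0.021]
[0.001, 0.001, 0.011, -0.052, -0.398, 0.022]
[0.001, 0.001, 0.011, -0.054, -0.398, 0.022]
[0.001, 0.001, 0.011, -0.056, -0.397, 0.022]
[0.001, 0.001, 0.011, -0.058, -0.397, 0.022]
[0.001, 0.001, 0.011, -0.06, -0.397, 0.022]
[0.001, 0.001, 0.011, -0.062, -0.396, 0.022]
[0.001, 0.001, 0.011, -0.065, -0.396, 0.022]
[0.001, 0.001, 0.011, -0.067, -0.396, 0.022]
[0.001, 0.001, 0.011, -0.069, -0.395, 0.022]
[0.001, 0.001, 0.011, -0.071, -0.395, 0.022]
```

Emit:
play_rows(moves=[[[0, 0, 0.011, -0.04, -0.4, 0, 80], [0, 0, 0.011, -0.045, -0.4, 0, 80], [0, 0, 0.011, -0.045, -0.4, 0, 80], [0, 0, 0.011, -0.05, -0.4, 0, 80], [0, 0, 0.011, -0.05, -0.4, 0, 80]]])

```text
time: 6.97
tool_pos: [0.532, 0.055, 0.1857]
tcp_rot: [-0.144, -3.136, 0.0]
wrist_force: [0.4, 0.4, -0.5]
width: 0.937
grip_force: 0.0
```

Emit:
play_rows(moves=[[[0, 0, 0.011, -0.055, -0.4, 0.02, 80], [0, 0, 0.011, -0.055, -0.4, 0.02, 80], [0, 0, 0.011, -0.06, -0.4, 0.03, 80], [0, 0, 0.011, -0.06, -0.395, 0.03, 80], [0, 0, 0.011, -0.06, -0.395, 0.04, 80]]])

```text
time: 7.38
tool_pos: [0.5405, -0.146, 0.1718]
tcp_rot: [-0.189, -3.134, -0.001]
wrist_force: [0.7, 0.7, -0.1]
width: 0.936
grip_force: 0.0
```

Emit:
play_rows(moves=[[[0, 0, 0.011, -0.065, -0.395, 0.04, 80], [0, 0, 0.011, -0.065, -0.395, 0.05, 80], [0, 0, 0.011, -0.07, -0.395, 0.05, 80], [0, 0, 0.011, -0.07, -0.395, 0.05, 80], [0, 0, 0, 0, 0, 0, 80]]])

```text
time: 7.8
tool_pos: [0.5467, -0.3106, 0.1514]
tcp_rot: [-0.23, -3.131, 0.003]
wrist_force: [-0.2, 1.4, -0.8]
width: 0.935
grip_force: 0.0
```

```bash
python3 - <<'E'
from h import *
plan([.5524,-.3023,.14],1.431)
c=cam('top'); W=world(c); Z=W[...,2]
m=np.zeros(Z.shape,bool); m[165:250,190:223]=1; m&=(Z>.1035)&(Z<.13)
P=W[m]; print('long seated',len(P),cv2.minAreaRect((P[:,:2]*1000).astype(np.float32)),np.percentile(P[:,2],[50,90]))
E
```

```text
at [ 0.5467 -0.3106  0.1514] yaw 1.424 q6 -1.98 w 0.935 n 1 F [-0.2  1.4 -0.8]
[-0.004, -0.005, -0.014, -0.044, 0.091, 0.114]
long seated 524 ((525.4248046875, 271.02947998046875), (60.83197784423828, 174.57833862304688), 88.28667449951172) [0.11363506 0.11824493]
```

Emit:
play_rows(moves=[[[0, 0, -0.014, -0.05, 0.085, 0.3, 70], [0, 0, 0, 0, 0, 0.38, 60], [0, 0, 0, 0, 0, 0.38, 60], [0, 0, 0, 0, 0, 0.25, 60], [0, 0, 0, 0, 0, 0.1, 60]]])

```text
time: 8.27
tool_pos: [0.5501, -0.2927, 0.0073]
tcp_rot: [-0.209, -3.125, -0.008]
wrist_force: [-0.8, -0.3, -1.3]
width: 0.699
grip_force: 0.0
```

Emit:
play_rows(moves=[[[0, 0, 0, 0, 0, 0, 60], [0, 0, 0, 0, 0, 0, 15], [0, 0, 0, 0, 0, 0, 15], [0, 0, 0, 0, 0, 0, 15], [0, 0, 0, 0, 0, 0, 15]]])

```text
time: 8.68
tool_pos: [0.5567, -0.2978, 0.0163]
tcp_rot: [0.211, 3.13, -0.003]
wrist_force: [0.1, 0.2, 4.5]
width: 0.285
grip_force: 34.7
```

Emit:
play_rows(moves=[[[0, 0, 0, 0, 0, 0, 15], [0, 0, 0, 0, 0, 0, 15], [0, 0, 0, 0, 0, 0, 15]]])

```text
time: 8.93
tool_pos: [0.5567, -0.2979, 0.0163]
tcp_rot: [0.212, 3.13, -0.003]
wrist_force: [0.2, 1.3, 6.9]
width: 0.283
grip_force: 35.0
```

The grip sits about 5 mm higher than on the first tube, so I regrasp lower.

Emit:
play_rows(moves=[[[0, 0, 0, 0, 0, 0, 45], [0, 0, 0, 0, 0, 0, 45], [0, 0, 0, 0, 0, 0.05, 45], [0, 0, 0, 0, 0, 0.02, 45], [0, 0, 0, 0, 0, 0, 45]]])

```text
time: 9.35
tool_pos: [0.5535, -0.2963, 0.005]
tcp_rot: [-0.212, -3.132, -0.002]
wrist_force: [-0.4, 0.5, -0.3]
width: 0.528
grip_force: 0.0
```

Emit:
play_rows(moves=[[[0, 0, 0, 0, 0, 0, 15], [0, 0, 0, 0, 0, 0, 15], [0, 0, 0, 0, 0, 0, 15], [0, 0, 0, 0, 0, 0, 15], [0, 0, 0, 0, 0, 0, 15]]])

```text
time: 9.77
tool_pos: [0.5545, -0.2967, 0.0062]
tcp_rot: [-0.211, -3.134, -0.0]
wrist_force: [-0.2, -0.2, -0.7]
width: 0.287
grip_force: 34.3
```

Emit:
play_rows(moves=[[[0, 0, 0, 0, 0, -0.2, 15], [0, 0, 0, 0, 0, -0.4, 15], [0, 0, 0, 0, 0, -0.4, 15], [0, 0, 0, 0, 0, -0.4, 15], [0, 0, 0, 0, 0, -0.4, 15]]])

```text
time: 10.18
tool_pos: [0.5541, -0.2965, 0.1879]
tcp_rot: [-0.212, -3.134, -0.0]
wrist_force: [1.5, -0.3, -0.1]
width: 0.289
grip_force: 34.5
```

```bash
python3 - <<'E'
from h import *
c=cam('top'); W=world(c); Z=W[...,2]
hsv=cv2.cvtColor(c['image'],cv2.COLOR_RGB2HSV).astype(int)
m=(Z>.17)&(Z<.235)&(abs(W[...,0]-.55)<.08)&(abs(W[...,1]+.3)<.05)
b=m&(abs(hsv[...,0]-112)<15)&(hsv[...,1]>130); print('cap',b.sum(),np.median(W[b],0))
plan([.5288,.325,.19],1.504)
E
```

```text
cap 37 [ 0.59427245 -0.2899898   0.21488996]
at [ 0.5588 -0.2993  0.1985] yaw 1.436 q6 -1.97 w 0.287 n 16 F [ 2.9 -1.7  5.6]
[-0.001, 0.002, -0.008, 0.071, 0.384, 0.002]
[-0.001, 0.002, -0.008, 0.069, 0.384, 0.002]
[-0.001, 0.002, -0.008, 0.068, 0.385, 0.003]
[-0.001, 0.002, -0.008, 0.066, 0.385, 0.003]
[-0.001, 0.002, -0.008, 0.065, 0.385, 0.003]
[-0.001, 0.002, -0.008, 0.063, 0.386, 0.003]
[-0.001, 0.002, -0.008, 0.061, 0.386, 0.003]
[-0.001, 0.002, -0.008, 0.06, 0.386, 0.004]
[-0.001, 0.002, -0.008, 0.058, 0.386, 0.004]
[-0.001, 0.002, -0.008, 0.056, 0.387, 0.004]
[-0.001, 0.002, -0.008, 0.055, 0.387, 0.004]
[-0.001, 0.002, -0.008, 0.053, 0.387, 0.004]
[-0.001, 0.002, -0.008, 0.051, 0.387, 0.005]
[-0.001, 0.002, -0.008, 0.05, 0.387, 0.005]
[-0.001, 0.002, -0.008, 0.048, 0.388, 0.005]
[-0.001, 0.002, -0.008, 0.046, 0.388, 0.005]
```

Emit:
play_rows(moves=[[[0, 0, -0.008, 0.07, 0.385, 0, 15], [0, 0, -0.008, 0.07, 0.385, 0, 15], [0, 0, -0.008, 0.068, 0.385, 0, 15], [0, 0, -0.008, 0.066, 0.385, 0, 15], [0, 0, -0.008, 0.065, 0.385, 0, 15]]])

```text
time: 10.65
tool_pos: [0.5447, -0.1, 0.1862]
tcp_rot: [0.181, 3.136, 0.0]
wrist_force: [0.7, 0.2, -0.1]
width: 0.291
grip_force: 34.6
```

Emit:
play_rows(moves=[[[0, 0, -0.008, 0.063, 0.385, 0, 15], [0, 0, -0.008, 0.061, 0.385, 0, 15], [0, 0, -0.008, 0.06, 0.385, 0, 15], [0, 0, -0.008, 0.058, 0.385, 0, 15], [0, 0, -0.008, 0.056, 0.385, 0, 15]]])

```text
time: 11.07
tool_pos: [0.5355, 0.0949, 0.1862]
tcp_rot: [0.149, 3.138, 0.0]
wrist_force: [0.6, 0.4, -0.2]
width: 0.291
grip_force: 34.6
```

Emit:
play_rows(moves=[[[0, 0, -0.008, 0.055, 0.387, 0, 15], [0, 0, -0.008, 0.053, 0.387, 0, 15], [0, 0, -0.008, 0.05, 0.387, 0, 15], [0, 0, -0.008, 0.05, 0.387, 0, 15], [0, 0, -0.008, 0.05, 0.387, 0, 15]]])

```text
time: 11.48
tool_pos: [0.5267, 0.29, 0.1862]
tcp_rot: [0.117, 3.139, 0.0]
wrist_force: [0.9, 0.1, -0.3]
width: 0.289
grip_force: 34.6
```

Emit:
play_rows(moves=[[[0, 0, -0.008, 0.046, 0.387, 0, 15], [0, 0, 0, 0, 0, 0, 15], [0, 0, 0, 0, 0, 0, 15], [0, 0, 0, 0, 0, 0, 15], [0, 0, 0, 0, 0, 0, 15]]])

```text
time: 11.9
tool_pos: [0.5254, 0.3258, 0.1859]
tcp_rot: [-0.113, -3.139, 0.001]
wrist_force: [0.6, 0.4, -0.6]
width: 0.288
grip_force: 34.6
```

```bash
cat > caps.py <<'E'
from h import *
for n in('scene','top'):
    c=cam(n); W=world(c)
    hsv=cv2.cvtColor(c['image'],cv2.COLOR_RGB2HSV).astype(int)
    bl=(abs(hsv[...,0]-112)<15)&(hsv[...,1]>130)&(W[...,2]>.07)
    bl&=(abs(W[...,0]-.57)<.1)&(abs(W[...,1]-.25)<.15)
    nn,l,st,ce=cv2.connectedComponentsWithStats(bl.astype(np.uint8))
    for i in range(1,nn):
        if st[i,4]<10: continue
        P=W[l==i]; top=P[P[:,2]>np.percentile(P[:,2],90)-.008]
        print(n,ce[i].round(1),st[i,4],'z',np.median(top[:,2]).round(4),'x',np.percentile(top[:,0],[3,50,97]).round(4),'y',np.percentile(top[:,1],[3,50,97]).round(4))
E
python3 caps.py; python3 -c "
from h import *
plan([.529,.326,.108],1.504)"
```

```text
scene [315.3 247.5] 95 z 0.1161 x [0.5665 0.5772 0.5861] y [0.1731 0.1853 0.1979]
scene [365.9 251.2] 109 z 0.2122 x [0.555  0.5657 0.5756] y [0.3144 0.3266 0.3393]
scene [334.2 264. ] 96 z 0.1167 x [0.5831 0.594  0.6041] y [0.2451 0.2595 0.2708]
top [207.1 183.3] 58 z 0.1169 x [0.582  0.5908 0.5992] y [0.2426 0.2553 0.2672]
top [175.7 188.7] 56 z 0.2124 x [0.5507 0.5646 0.5713] y [0.3003 0.319  0.3315]
top [232.9 189.5] 53 z 0.1163 x [0.5657 0.5739 0.5804] y [0.1693 0.181  0.1924]
at [0.5257 0.3255 0.1862] yaw 1.498 q6 -0.98 w 0.287 n 2 F [ 0.3 -0.3 -0.5]
[-0.0, -0.0, -0.006, -0.017, 0.004, 0.391]
[-0.0, -0.0, -0.006, -0.016, 0.004, 0.391]
```

Emit:
play_rows(moves=[[[0, 0, -0.006, -0.025, 0.0, 0.35, 15], [0, 0, -0.006, -0.015, 0.0, 0.3, 15], [0, 0, 0, 0, 0, 0.14, 15], [0, 0, 0, 0, 0, 0, 15], [0, 0, 0, 0, 0, 0, 15]]])

```text
time: 12.42
tool_pos: [0.529, 0.3256, 0.1066]
tcp_rot: [-0.104, -3.138, 0.002]
wrist_force: [-0.4, -0.2, -0.3]
width: 0.29
grip_force: 34.7
```

```bash
python3 caps.py; python3 - <<'E'
from h import *
plan([.529,.3258,.091],1.504)
c=load('top'); s=load('scene')
a=c['image'][165:255,150:240]; b=s['image'][215:305,280:400]
save(np.hstack([cv2.resize(a,(400,400)),cv2.resize(b,(400,400))]),'s2.png')
E
```

```text
scene [315.4 247.5] 97 z 0.1172 x [0.5667 0.5763 0.5856] y [0.1719 0.1855 0.1985]
scene [334.2 264.1] 97 z 0.1173 x [0.5838 0.5937 0.6022] y [0.2453 0.258  0.2704]
scene [360.7 267.4] 111 z 0.1331 x [0.5592 0.5704 0.5808] y [0.3153 0.3272 0.3406]
top [207.6 183.4] 60 z 0.1169 x [0.5823 0.5885 0.5978] y [0.2411 0.2546 0.2664]
top [183.  189.8] 49 z 0.1343 x [0.5574 0.5709 0.5772] y [0.3099 0.319  0.3326]
top [233.1 189.6] 55 z 0.1177 x [0.5655 0.5716 0.5804] y [0.1694 0.1809 0.1921]
at [0.5308 0.3271 0.1092] yaw 1.505 q6 -0.99 w 0.288 n 1 F [ 0.2  0.  -1.1]
[0.003, 0.005, 0.003, 0.018, -0.014, 0.182]
```

View pics/s2.png

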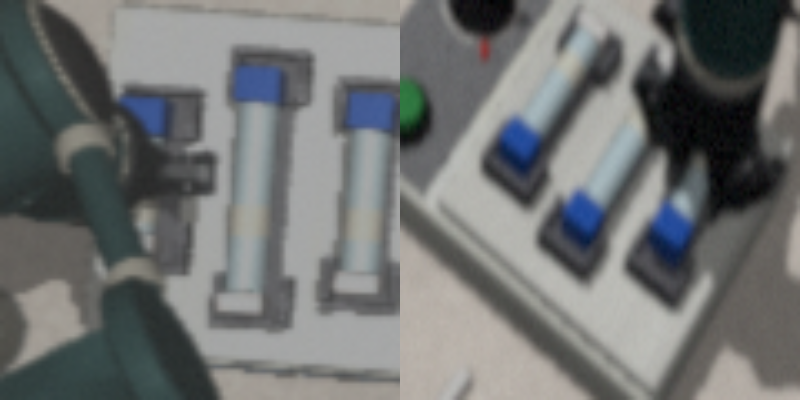

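In the crop the short tube's cap, at (145,117), sits left of its cradle, whose right edge is at 202. I quantify the offset before lowering.

```bash
python3 - <<'E'
from h import *
c=load('top'); im=c['image'].astype(int)
hsv=cv2.cvtColor(c['image'],cv2.COLOR_RGB2HSV).astype(int); g=cv2.cvtColor(c['image'],cv2.COLOR_RGB2GRAY).astype(float)
for nm,cx,cy,zb in(('short',183,189.8,.104),('long',207.6,183.4,.087),('med',233.1,189.6,.087)):
    for v in (int(cy)-1,int(cy),int(cy)+1):
        r=im[v]; blue=r[:,2]-r[:,0]
        u=np.arange(int(cx),int(cx)+20)
        b=blue[u]; k=np.argmax(b<40); ub=u[k-1]+(b[k-1]-40)/(b[k-1]-b[k])
        gg=g[v][u]; j=k+2; 
        while gg[j]<110 and j<18: j+=1
        ud=u[j-1]+(110-gg[j-1])/(gg[j]-gg[j-1])
        yb=onz(c,[[ub,v]],zb)[0,1]; yd=onz(c,[[ud,v]],.078)[0,1]; yd2=onz(c,[[ud,v]],.099)[0,1]
        print(nm,v,round(ub,1),round(ud,1),'gap mm',round((yb-yd)*1000,1), round((yb-yd2)*1000,1), gg.round()[k:k+8])
E
```

```text
short 188 186.8 195.2 gap mm 18.7 23.2 [63. 67. 80. 93. 92. 87. 87. 79.]
short 189 186.8 195.2 gap mm 18.8 23.3 [59. 61. 80. 94. 91. 90. 87. 71.]
short 190 186.8 195.0 gap mm 18.3 22.7 [59. 65. 83. 94. 94. 93. 85. 71.]
long 182 212.8 219.6 gap mm 18.7 22.0 [ 66.  76.  95.  97.  92.  91.  86. 124.]
long 183 212.7 219.5 gap mm 18.7 21.9 [ 64.  76.  97.  98.  97.  95.  87. 130.]
long 184 212.7 219.3 gap mm 18.1 21.4 [ 65.  78.  98. 102. 108. 103.  95. 140.]
med 188 238.4 242.6 gap mm 11.1 13.2 [ 71.  83. 104. 105. 114. 163. 166. 167.]
med 189 238.3 242.4 gap mm 10.9 13.0 [ 69.  80. 106. 107. 115. 162. 167. 167.]
med 190 237.9 242.8 gap mm 13.4 15.5 [ 68.  66.  80.  99.  95. 113. 163. 167.]
```

The gap shows the short tube about 5 mm too far in +y, so I correct that and lower.

Emit:
play_rows(moves=[[[0, 0, 0.003, 0, -0.045, 0.0, 15], [0, 0, 0, 0, 0, 0.04, 15], [0, 0, 0, 0, 0, 0.05, 15], [0, 0, 0, 0, 0, 0.03, 15], [0, 0, 0, 0, 0, 0.02, 15]]])

```text
time: 12.93
tool_pos: [0.5288, 0.3221, 0.0927]
tcp_rot: [-0.104, -3.139, 0.001]
wrist_force: [-0.7, 0.1, -0.5]
width: 0.287
grip_force: 34.7
```

Emit:
play_rows(moves=[[[0, 0, 0, 0, 0, 0.01, 15], [0, 0, 0, 0, 0, 0.0, 15]]])

```text
time: 13.1
tool_pos: [0.5288, 0.3221, 0.0917]
tcp_rot: [-0.104, -3.139, 0.001]
wrist_force: [-0.9, 0.5, -0.7]
width: 0.287
grip_force: 34.7
```

Emit:
play_rows(moves=[[[0, 0, 0, 0, 0, 0.012, 15], [0, 0, 0, 0, 0, 0.008, 15], [0, 0, 0, 0, 0, 0.0, 15]]])

```text
time: 13.35
tool_pos: [0.5291, 0.3223, 0.0901]
tcp_rot: [-0.104, -3.14, 0.0]
wrist_force: [0.7, 0.8, -0.3]
width: 0.291
grip_force: 34.7
```

```bash
python3 caps.py; python3 -c "
from h import *
plan([.529,.3221,.09],1.504)"
```

```text
scene [315.3 247.4] 96 z 0.117 x [0.567  0.5774 0.5862] y [0.1721 0.1857 0.1976]
scene [334.1 264.1] 96 z 0.1168 x [0.5836 0.5942 0.6028] y [0.2457 0.2586 0.2705]
scene [358.9 269.5] 104 z 0.116 x [0.5589 0.5707 0.5804] y [0.3117 0.325  0.3377]
top [207.4 183.4] 59 z 0.1172 x [0.582  0.5908 0.599 ] y [0.2413 0.2551 0.2664]
top [232.9 189.4] 54 z 0.1173 x [0.5658 0.5741 0.5801] y [0.1695 0.1809 0.1923]
top [185.9 190.8] 45 z 0.1166 x [0.556  0.5675 0.576 ] y [0.3021 0.3124 0.3263]
at [0.5292 0.3223 0.0903] yaw 1.505 q6 -1.0 w 0.29 n 1 F [ 0.2  0.4 -0.4]
[0.0, -0.0, 0.001, 0.002, -0.002, 0.003]
```

Emit:
play_rows(moves=[[[0, 0, 0, 0, 0, 0.01, 30], [0, 0, 0, 0, 0, 0, 40], [0, 0, 0, 0, 0, 0, 50], [0, 0, 0, 0, 0, 0, 50], [0, 0, 0, 0, 0, 0, 50]]])

```text
time: 13.87
tool_pos: [0.5293, 0.3223, 0.0894]
tcp_rot: [0.104, 3.14, 0.0]
wrist_force: [0.2, 0.0, -0.5]
width: 0.581
grip_force: 0.0
```

Emit:
play_rows(moves=[[[0, 0, 0, 0, 0, -0.2, 50], [0, 0, 0, 0, 0, -0.3, 50], [0, 0, 0, 0, 0, -0.4, 60], [0, 0, 0, 0, 0, -0.2, 70], [0, 0, 0, 0, 0, 0, 80]]])

```text
time: 14.28
tool_pos: [0.5328, 0.3243, 0.2067]
tcp_rot: [0.104, 3.13, 0.01]
wrist_force: [0.6, 0.1, -0.0]
width: 0.927
grip_force: 0.0
```

```bash
python3 caps.py; python3 - <<'E'
from h import *
plan([.467,.0775,.2],.216)
# knob angles: pointer and index, both cameras, at start image heights
for n in('top','scene'):
    c=load(n); W=world(c); im=c['image']; hsv=cv2.cvtColor(im,cv2.COLOR_RGB2HSV).astype(int)
    m=(abs(W[...,0]-.49)<.06)&(abs(W[...,1]-.09)<.06)
    red=m&((hsv[...,0]<10)|(hsv[...,0]>170))&(hsv[...,1]>100)
    v,u=np.nonzero(red); w=hsv[v,u,1]-100.; 
    print(n,'red',len(u),onz(c,[[np.average(u,weights=w),np.average(v,weights=w)]],.059).round(4) if len(u) else 0)
    bar=m&(W[...,2]>.097)&(W[...,2]<.125); P=W[bar]; 
    if len(P)>20: r=cv2.minAreaRect((P[:,:2]*1000).astype(np.float32)); print('bar',len(P),r,P.mean(0).round(4))
E
```

```text
scene [315.4 247.6] 98 z 0.116 x [0.566  0.5768 0.5861] y [0.1724 0.1871 0.1982]
scene [334.2 264.1] 98 z 0.1168 x [0.5829 0.5933 0.6031] y [0.2451 0.2589 0.2708]
scene [359.  269.6] 106 z 0.1155 x [0.5587 0.571  0.5817] y [0.3114 0.3251 0.3372]
top [207.5 183.4] 57 z 0.1165 x [0.5821 0.5904 0.5976] y [0.2412 0.2547 0.2669]
top [233.1 189.6] 55 z 0.117 x [0.5657 0.5719 0.5803] y [0.1694 0.1807 0.1926]
top [184.7 190.9] 63 z 0.1165 x [0.5562 0.5677 0.576 ] y [0.3063 0.3177 0.3321]
at [0.53   0.3227 0.201 ] yaw 1.505 q6 -1.0 w 0.937 n 11 F [-1.1 -0.5 -0.3]
[0.001, 0.0, 0.234, 0.042, -0.226, 0.0]
[0.001, 0.0, 0.234, 0.016, -0.23, 0.0]
[0.001, 0.0, 0.234, -0.011, -0.23, 0.001]
[0.001, 0.0, 0.234, -0.038, -0.227, 0.001]
[0.001, 0.0, 0.234, -0.064, -0.221, 0.001]
[0.001, 0.0, 0.234, -0.09, -0.212, 0.001]
[0.001, 0.0, 0.234, -0.114, -0.2, 0.001]
[0.001, 0.0, 0.234, -0.136, -0.185, 0.001]
[0.001, 0.0, 0.234, -0.157, -0.168, 0.001]
[0.001, 0.0, 0.234, -0.176, -0.149, 0.001]
[0.001, 0.0, 0.234, -0.192, -0.127, 0.001]
top red 15 [[0.743  0.0851 0.059 ]]
bar 125 ((468.3150939941406, 77.62773132324219), (15.658771514892578, 63.62791061401367), 12.55051326751709) [0.4683 0.0776 0.1067]
scene red 12 [[0.4715 0.0906 0.059 ]]
bar 113 ((467.98876953125, 80.57624053955078), (22.374738693237305, 64.17179870605469), 12.05066967010498) [0.47   0.0807 0.1055]
```

Emit:
play_rows(moves=[[[0, 0, 0.234, 0.04, -0.226, 0, 80], [0, 0, 0.234, 0.016, -0.23, 0, 80], [0, 0, 0.234, -0.01, -0.23, 0, 80], [0, 0, 0.234, -0.04, -0.227, 0, 80], [0, 0, 0.234, -0.065, -0.22, 0, 80]]])

```text
time: 14.8
tool_pos: [0.499, 0.2093, 0.1968]
tcp_rot: [-1.012, -2.971, 0.004]
wrist_force: [-1.0, -0.4, 0.5]
width: 0.937
grip_force: 0.0
```

```bash
python3 - <<'E'
from h import *
plan([.469,.0775,.17],.219)
for n,K in(('top',(.4683,.0776)),('scene',None)):
    c=load(n); im=c['image'].astype(float)
    uv=proj(c,[[.502,.1025,.059]])[0]; u0,v0=uv.round().astype(int)
    w=im[v0-8:v0+9,u0-8:u0+9]; red=np.clip(w[...,0]-w[...,1:].max(-1)-15,0,None)
    vv,uu=np.mgrid[v0-8:v0+9,u0-8:u0+9]; ce=[(red*uu).sum()/red.sum(),(red*vv).sum()/red.sum()]
    print(n,uv,ce,'red at',onz(c,[ce],.0595).round(4),red.max(), (red>10).sum())
    # knob skirt ring: centre at top of skirt from dark/white ring -> use button as ref
    g=np.clip(im[...,1]-np.maximum(im[...,0],im[...,2])-20,0,None); ub,vb=proj(c,[[.588,.0706,.082]])[0].round().astype(int)
    w=g[vb-14:vb+15,ub-14:ub+15]; vv,uu=np.mgrid[vb-14:vb+15,ub-14:ub+15]
    print('btn',onz(c,[[(w*uu).sum()/w.sum(),(w*vv).sum()/w.sum()]],.081).round(4))
E
```

```text
at [0.499  0.2093 0.1968] yaw 0.914 q6 -0.56 w 0.937 n 6 F [-1.  -0.4  0.5]
[-0.001, -0.0, 0.232, -0.095, -0.204, 0.045]
[-0.001, -0.0, 0.232, -0.118, -0.192, 0.045]
[-0.001, -0.0, 0.232, -0.139, -0.177, 0.045]
[-0.001, -0.0, 0.232, -0.159, -0.16, 0.045]
[-0.001, -0.0, 0.232, -0.176, -0.141, 0.045]
[-0.001, -0.0, 0.232, -0.191, -0.119, 0.045]
top [261.29095266 215.45413373] [np.float64(261.0017152658662), np.float64(215.24871355060034)] red at [[0.5026 0.1033 0.0595]] 64.0 15
btn [[0.5878 0.07   0.081 ]]
scene [304.02630711 225.96613189] [np.float64(304.8855534709193), np.float64(225.6341463414634)] red at [[0.4998 0.1042 0.0595]] 66.0 14
btn [[0.5897 0.0736 0.081 ]]
```

Emit:
play_rows(moves=[[[0, 0, 0.232, -0.095, -0.205, 0.04, 60], [0, 0, 0.232, -0.12, -0.19, 0.04, 60], [0, 0, 0.232, -0.14, -0.177, 0.04, 60], [0, 0, 0.232, -0.16, -0.16, 0.04, 60], [0, 0, 0.232, -0.176, -0.141, 0.04, 60]]])

```text
time: 15.22
tool_pos: [0.475, 0.0992, 0.1768]
tcp_rot: [-1.82, -2.557, 0.004]
wrist_force: [0.2, 0.4, -1.0]
width: 0.702
grip_force: 0.0
```

Emit:
play_rows(moves=[[[0, 0, 0.232, -0.19, -0.119, 0, 50], [0, 0, 0, 0, 0, 0, 50], [0, 0, 0, 0, 0, 0, 50], [0, 0, 0, 0, 0, 0, 50], [0, 0, 0, 0, 0, 0, 50]]])

```text
time: 15.63
tool_pos: [0.4719, 0.0793, 0.1787]
tcp_rot: [-1.957, -2.456, 0.001]
wrist_force: [-0.1, 0.5, 0.5]
width: 0.584
grip_force: 0.0
```

```bash
python3 -c "
from h import *
plan([.469,.0775,.084],.217)"
```

```text
at [0.4719 0.0793 0.1787] yaw 0.225 q6 -0.11 w 0.584 n 3 F [-0.1  0.5  0.5]
[-0.001, -0.0, 0.005, -0.004, -0.011, 0.316]
[-0.001, -0.0, 0.005, -0.004, -0.011, 0.316]
[-0.001, -0.0, 0.005, -0.004, -0.011, 0.316]
```

Emit:
play_rows(moves=[[[0, 0, 0.015, -0.01, -0.033, 0.3, 48], [0, 0, 0, 0, 0, 0.3, 48], [0, 0, 0, 0, 0, 0.2, 48], [0, 0, 0, 0, 0, 0.13, 48], [0, 0, 0, 0, 0, 0, 48]]])

```text
time: 16.05
tool_pos: [0.4662, 0.0775, 0.0828]
tcp_rot: [-1.963, -2.446, 0.007]
wrist_force: [-0.6, 0.5, -1.1]
width: 0.558
grip_force: 0.0
```

Emit:
play_rows(moves=[[[0, 0, 0, 0, 0, 0, 48], [0, 0, 0, 0, 0, 0, 5], [0, 0, 0, 0, 0, 0, 5], [0, 0, 0, 0, 0, 0, 5], [0, 0, 0, 0, 0, 0, 5]]], newtons=40)

```text
time: 16.47
tool_pos: [0.4681, 0.0768, 0.0878]
tcp_rot: [-1.968, -2.447, 0.003]
wrist_force: [-7.0, -1.4, 8.4]
width: 0.175
grip_force: 40.6
```

Emit:
play_rows(moves=[[[0, 0, 0, 0, 0, 0, 5], [0, 0, 0, 0, 0, 0, 5]]])

```text
time: 16.63
tool_pos: [0.468, 0.0768, 0.0877]
tcp_rot: [-1.968, -2.447, 0.003]
wrist_force: [-6.5, -0.8, 7.8]
width: 0.175
grip_force: 40.5
```

```bash
python3 -c "
from h import *
plan([.469,.0775,.084],.217-1.142)"
```

```text
at [0.468  0.0768 0.0877] yaw 0.216 q6 -0.11 w 0.175 n 10 F [-6.5 -0.8  7.8]
[-0.0, 0.0, 0.228, 0.0, 0.001, 0.004]
[-0.0, 0.0, 0.228, 0.001, 0.001, 0.004]
[-0.0, 0.0, 0.228, 0.001, 0.001, 0.004]
[-0.0, 0.0, 0.228, 0.001, 0.001, 0.004]
[-0.0, 0.0, 0.228, 0.001, 0.001, 0.004]
[-0.0, 0.0, 0.228, 0.001, 0.001, 0.004]
[-0.0, 0.0, 0.228, 0.001, 0.001, 0.004]
[-0.0, 0.0, 0.228, 0.001, 0.0, 0.004]
[-0.0, 0.0, 0.228, 0.001, 0.0, 0.004]
[-0.0, 0.0, 0.228, 0.001, 0.0, 0.004]
```

Emit:
play_rows(moves=[[[0, 0, 0.2, 0, -0.01, -0.01, 5], [0, 0, 0.23, 0, 0, 0, 5], [0, 0, 0.23, 0, 0, 0, 5], [0, 0, 0.23, 0, 0, 0, 5], [0, 0, 0.23, 0, 0, 0, 5]]])

```text
time: 17.05
tool_pos: [0.4674, 0.0767, 0.0878]
tcp_rot: [-2.573, -1.801, 0.001]
wrist_force: [-3.6, 0.1, 0.1]
width: 0.176
grip_force: 40.6
```

Emit:
play_rows(moves=[[[0, 0, 0.23, 0, 0, 0, 5], [0, 0, 0.23, 0, 0, 0, 5], [0, 0, 0.23, 0, 0, 0, 5], [0, 0, 0.23, 0, 0, 0, 5], [0, 0, 0.23, 0, 0, 0, 5]]])

```text
time: 17.47
tool_pos: [0.467, 0.0771, 0.0878]
tcp_rot: [-2.978, -0.997, 0.003]
wrist_force: [-4.9, 2.4, 1.0]
width: 0.177
grip_force: 40.7
```

Emit:
play_rows(moves=[[[0, 0, 0, 0, 0, 0, 5], [0, 0, 0, 0, 0, 0, 5], [0, 0, 0, 0, 0, 0, 5]]])

```text
time: 17.72
tool_pos: [0.467, 0.0771, 0.0878]
tcp_rot: [-2.974, -1.009, 0.003]
wrist_force: [-5.9, 1.8, 3.1]
width: 0.176
grip_force: 40.9
```

```bash
python3 -c "
from h import *
plan([.468,.0768,.084],.217-1.142)"
```

```text
at [0.467  0.0771 0.0878] yaw -0.916 q6 1.03 w 0.176 n 1 F [-5.9  1.8  3.1]
[-0.004, 0.003, 0.017, 0.007, 0.009, 0.038]
```

Now I release, rise, and check the knob from above.

Emit:
play_rows(moves=[[[0, 0, 0.016, 0, 0, 0, 5], [0, 0, 0, 0, 0, 0, 5], [0, 0, 0, 0, 0, 0, 30], [0, 0, 0, 0, 0, 0, 48], [0, 0, 0, 0, 0, 0, 48]]])

```text
time: 18.13
tool_pos: [0.4693, 0.0767, 0.0881]
tcp_rot: [2.979, 0.996, 0.004]
wrist_force: [-0.3, -0.1, -0.2]
width: 0.558
grip_force: 0.0
```

Emit:
play_rows(moves=[[[0, 0, 0, 0, 0, 0, 48], [0, 0, 0, 0, 0, -0.3, 48], [0, 0, 0, 0, 0, -0.4, 48], [0, 0, 0, 0.2, -0.3, -0.2, 48], [0, 0, 0, 0.2, -0.3, 0, 48]]])

```text
time: 18.55
tool_pos: [0.4689, 0.1492, 0.184]
tcp_rot: [2.981, 0.988, 0.019]
wrist_force: [1.9, 0.9, 1.9]
width: 0.564
grip_force: 0.0
```

```bash
cat > knob.py <<'E'
from h import *
for n in('top','scene'):
    c=cam(n); W=world(c)
    bar=(abs(W[...,0]-.469)<.045)&(abs(W[...,1]-.078)<.045)&(W[...,2]>.097)&(W[...,2]<.125); P=W[bar]
    if len(P)>20: r=cv2.minAreaRect((P[:,:2]*1000).astype(np.float32)); print(n,'bar',len(P),np.round(r[0],1),np.round(r[1],1),r[2])
c=load('top'); s=load('scene'); u,v=proj(c,[[.47,.08,.09]])[0].astype(int); a=c['image'][v-35:v+36,u-35:u+36]
u,v=proj(s,[[.47,.08,.09]])[0].astype(int); b=s['image'][v-35:v+36,u-35:u+36]
import sys; save(np.hstack([cv2.resize(x,(400,400)) for x in(a,b)]),sys.argv[1])
E
python3 knob.py k1.png; python3 -c "
from h import *
plan([.588,.07,.15],0)"
```

```text
top bar 125 [468.4  77.8] [63.6 15.8] 36.922672271728516
scene bar 97 [467.5  79.8] [69.1 15.3] 32.87424850463867
at [0.4657 0.1526 0.1799] yaw -0.923 q6 1.19 w 0.559 n 8 F [ 0.1 -0.5 -0.6]
[0.001, -0.001, -0.231, 0.059, 0.175, 0.038]
[0.001, -0.001, -0.231, 0.039, 0.18, 0.038]
[0.001, -0.001, -0.231, 0.018, 0.184, 0.038]
[0.001, -0.001, -0.231, -0.003, 0.184, 0.038]
[0.001, -0.001, -0.231, -0.024, 0.183, 0.037]
[0.001, -0.001, -0.231, -0.045, 0.179, 0.037]
[0.001, -0.001, -0.231, -0.066, 0.172, 0.037]
[0.001, -0.001, -0.231, -0.085, 0.164, 0.037]
```

View pics/k1.png

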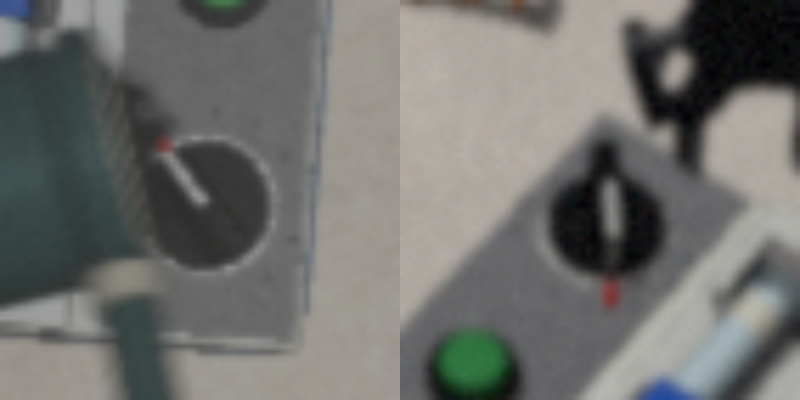

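The white pointer line points straight at the red tab in both views, top (165,148) and scene (610,290), so the knob is set. Next is the button.

```bash
python3 -c "
from h import *
plan([.5883,.0695,.15],-.923)"
```

```text
at [0.4657 0.1526 0.1799] yaw -0.923 q6 1.19 w 0.559 n 4 F [ 0.1 -0.5 -0.6]
[0.0, -0.003, -0.0, 0.119, 0.351, 0.076]
[0.0, -0.003, -0.0, 0.119, 0.351, 0.075]
[0.0, -0.003, -0.0, 0.119, 0.351, 0.075]
[0.0, -0.003, -0.0, 0.119, 0.351, 0.075]
```

Emit:
play_rows(moves=[[[0, 0, 0, 0.12, 0.35, 0.0, 0], [0, 0, 0, 0.12, 0.35, 0.08, 0], [0, 0, 0, 0.12, 0.35, 0.11, 0], [0, 0, 0, 0.12, 0.35, 0.11, 0], [0, 0, 0, 0, 0, 0, 0]]])

```text
time: 19.07
tool_pos: [0.5898, 0.0614, 0.1441]
tcp_rot: [2.979, 0.99, -0.002]
wrist_force: [-0.3, -0.6, -0.2]
width: -0.003
grip_force: 0.0
```

Emit:
play_rows(moves=[[[0, 0, 0, 0, 0, 0, 0], [0, 0, 0, 0, 0, 0, 0], [0, 0, 0, 0, 0, 0, 0]]])

```text
time: 19.32
tool_pos: [0.5857, 0.0658, 0.1473]
tcp_rot: [-2.98, -0.994, 0.001]
wrist_force: [1.0, 0.5, -0.1]
width: 0.003
grip_force: 0.0
```

```bash
python3 -c "
from h import *
plan([.5883,.0695,.092],-.923)"
```

```text
at [0.5857 0.0658 0.1473] yaw -0.927 q6 1.0 w 0.003 n 2 F [ 1.   0.5 -0.1]
[-0.0, 0.0, -0.004, 0.022, -0.007, 0.276]
[-0.0, 0.0, -0.004, 0.022, -0.007, 0.276]
```

Emit:
play_rows(moves=[[[0, 0, 0, 0.04, -0.014, 0.25, 0], [0, 0, 0, 0, 0, 0.2, 0], [0, 0, 0, 0, 0, 0.1, 0], [0, 0, 0, 0, 0, 0, 0], [0, 0, 0, 0, 0, 0, 0]]])

```text
time: 19.73
tool_pos: [0.588, 0.0695, 0.0924]
tcp_rot: [-2.98, -0.995, 0.001]
wrist_force: [-0.1, -0.2, 0.4]
width: 0.002
grip_force: 0.0
```

Emit:
play_rows(moves=[[[0, 0, 0, 0, 0, 0.07, 0], [0, 0, 0, 0, 0, 0.06, 0], [0, 0, 0, 0, 0, 0.06, 0], [0, 0, 0, 0, 0, 0, 0], [0, 0, 0, 0, 0, 0, 0]]])

```text
time: 20.15
tool_pos: [0.5905, 0.0693, 0.0746]
tcp_rot: [2.98, 0.993, 0.005]
wrist_force: [0.9, 1.1, 4.3]
width: -0.002
grip_force: 2.3
```

Emit:
play_rows(moves=[[[0, 0, 0, 0, 0, 0.015, 0], [0, 0, 0, 0, 0, 0.01, 0], [0, 0, 0, 0, 0, 0, 0]]])

```text
time: 20.4
tool_pos: [0.5906, 0.0693, 0.0739]
tcp_rot: [2.98, 0.993, 0.005]
wrist_force: [-3.7, 1.1, 15.0]
width: 0.001
grip_force: 7.4
```

Emit:
play_rows(moves=[[[0, 0, 0, 0, 0, -0.1, 0], [0, 0, 0, 0, 0, -0.2, 0], [0, 0, 0, 0, 0, -0.4, 0], [0, 0, 0, 0, 0, -0.4, 0], [0, 0, 0, 0, 0, -0.2, 0]]])

```text
time: 20.82
tool_pos: [0.5908, 0.0691, 0.2057]
tcp_rot: [2.979, 0.993, 0.009]
wrist_force: [1.3, 0.0, 0.5]
width: 0.002
grip_force: 0.0
```

Emit:
play_rows(moves=[[[0, 0, 0, 0, 0, 0, 0], [0, 0, 0, 0, 0, 0, 0], [0, 0, 0, 0, 0, 0, 0]]])

```text
time: 21.07
tool_pos: [0.5879, 0.0689, 0.1995]
tcp_rot: [-2.98, -0.994, 0.003]
wrist_force: [-0.6, 1.7, -1.3]
width: -0.002
grip_force: 0.0
```

```bash
python3 caps.py; python3 knob.py k2.png; python3 -c "
from h import *
s=load('scene'); save(s['image'][190:330,240:430],'end.png',3)"
```

```text
scene [315.3 247.7] 106 z 0.1174 x [0.5666 0.5761 0.5852] y [0.1714 0.1852 0.1976]
scene [334.2 263.8] 98 z 0.1175 x [0.584  0.5938 0.6024] y [0.2449 0.2583 0.2702]
scene [358.9 269.6] 106 z 0.1149 x [0.5582 0.5703 0.5807] y [0.3106 0.3243 0.3371]
top [206.8 182.9] 44 z 0.1163 x [0.5823 0.5913 0.5987] y [0.2412 0.2578 0.2671]
top [184.  191.3] 59 z 0.1168 x [0.5588 0.5674 0.576 ] y [0.3087 0.3207 0.3318]
top bar 114 [469.8  78.8] [59.9 15.9] 36.73126220703125
scene bar 95 [467.9  80. ] [69.4 15.3] 34.648433685302734
```

View pics/end.png

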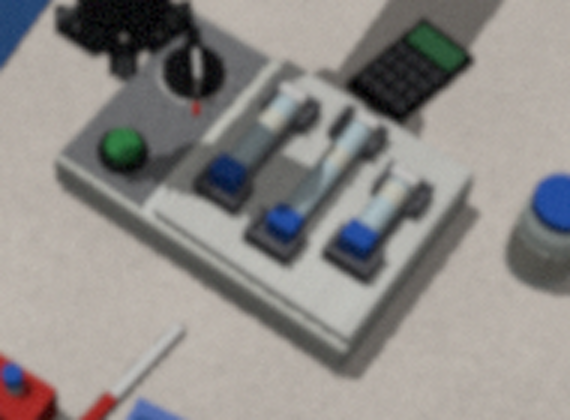

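The picture shows all three tubes flat in their rows, caps at (228,172), (284,222) and (358,238). The pointer lines up with the red tab at (196,108), the button at (123,147) is up again, and the gripper is clear.

```bash
python3 -c "
from workcell import bot
print(bot.finish_job())"
```

```text
the job is handed in; nothing more can be done
None
```

The job is handed in: both mat tubes lie in the rows of their own lengths, the knob pointer lines up with the red tab, and the start button was pressed fully and is up again; the hand-in gave no verdict, so this rests on the final pictures.

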